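Start a large coffee on the capsule machine

TASK

The capsule is in and the cup stands under the spout: start a large coffee. Press the oblong power button on top of the coffee machine fully in and let it come back up, push the raised lever over and down until it is fully closed, then press the larger of the two round buttons fully in and let it come back up. Do not press the large button before the lever is closed, leave the small round button alone, and do not lift or shift the cup or the things standing around the machine.

Things in the scene. Friction and masses are not known exactly. Their poses are not given: they have to be found in the camera images.
- machine: the capsule coffee machine, fixed, cream and black, 116 wide (its y), 325 deep (x), 234 high. Origin on the worktop near its middle; its -x points to its front (drip tray, spout, lever), z up. In mm: tray front x -165; brewing head under the lever x -142 to -27, flat top z 194; deck with three buttons x -34 to +82, top z 210; water tank behind, x +92 to +160, lid top z 234
- power_top (a point): centre of the top of the power button: grey oblong key 27 (machine y) x 13 mm (machine x), alone at the rear of the deck just before the tank (machine x +56, y 0). Stands 8 mm out of the deck when up
- power (a joint): travel of the power button in metres: 0 up, 0.005 fully in (it moves straight down). A spring returns it: about 1 N to start, 4.2 N fully in
- large_top (a point): centre of the top of the large-cup button: grey round cap 29 mm in diameter (machine x 0, y -27), 8 mm out of the deck when up
- large (a joint): travel of the large-cup button in metres: 0 up, 0.005 fully in, same spring as the power button
- small_top (a point): centre of the top of the small-cup button: grey round cap 18 mm in diameter (machine x 0, y +27), beside the large one. To be left alone
- small (a joint): travel of the small-cup button in metres: 0 up, 0.005 fully in
- lever (a joint): angle of the lever in rad: 0 closed (lying forward over the front edge of the head), grows as it is raised towards the rear; stop at 1.45. It starts raised at 1.0 to 1.4. The lever is stiff: it stays where it is left and takes about 5 N at the bar, square to the arms, to push down
- lever_bar (a point): middle of the lever's black round crossbar, 16 mm thick, 113 long along the machine's y, on two flat steel arms at machine y +54 and -54, 90 mm from the pivot. At lever angle q the arms rise q + 0.21 rad from level, towards the front; closed, the bar is 88 mm in front of and 19 above the pivot (z 204). A cream cover plate, 45 long, lies between the arms 20 to 65 mm from the pivot, on their rear side when raised
- lever_pivot (a point): point on the lever's hinge axis (along the machine's y) in the machine's middle plane, at machine x -60, z 185; fixed to the machine
- cup_mid (a point): centre, half-way up, of the white cup that stands on the drip tray under the spout: 68 mm across, 62 high, with a handle; the tray is 40 mm above the worktop. To be left where it is
- tin_mid (a point): centre, half-way up, of a pale blue-green square tin 79 x 79 x 126 mm with a lid and knob, beside the machine. To be left where it is
- jar_mid (a point): centre, half-way up, of an amber glass jar with a steel lid, 72 mm across, 105 high, on the other side of the machine. To be left where it is
- capsule_mid (a point): centre, half-way up, of a spare coffee capsule standing on its rim on the worktop, 37 mm across, 28 high. To be left where it is
Not all that is in view belongs to the job. Leave any brown or purple look-alike of the part that bears cup_mid alone.

How it is judged:
By the outcome, as a careful person would: the job done as asked, in the order asked, and still so for the second after the job is handed in, with the robot touching nothing.
It also fails if it takes over 58 s, if anything falls off the work surface, if the arm or the gripper's body presses on something with over 40 N, if the wrist force passes 120 N, or if a joint passes its speed limit or range.

ROBOT

A 6-joint arm with a two-finger parallel gripper is mounted at the origin on the work surface. World frame = base frame: x ahead of the robot, y to its left, z up, the work surface at z = 0. Lengths are in m, angles in rad, forces in N, time in s.
With the tool pointing down it reaches from about 0.3 to 0.875 m from the base axis. Payload 6.4 kg.
Tool frame: the origin (TCP) lies between the finger pads; the fingertips stand 25 mm ahead of it and the grasp point (between the pads) lies 6 mm ahead of it; y points along the fingers, x is the direction in which the jaws open and shut, and the axes are right-handed (so a half turn about y gives the same grasp; the last joint's range is limited). The gripper opens to 85 mm and grips with 20 to 120 N. Pads are 22 mm wide; open, the fingers measure 114 mm over their backs; the gripper's body (76 mm by 85 mm) begins 54 mm behind the grasp point. The pads swing forward as they close: fully open they stand 13 mm farther back than shut.
Start: joints at [0.913, 0.181, 1.607, -0, 1.354, -0.206], TCP at [0.251, 0.517, 0.256] pointing down, gripper open.
Joint ranges: [-2.99, 2.99], [-0.89, 2.07], [0.3, 2.58], [-1.14, 4.28], [0, 2.63], [-3.12, 3.12]. Speed limits (rad/s): [2.57, 2.57, 3.01, 3.14, 3.14, 3.14].

INTERFACE

Orientations are given as a unit quaternion [w, x, y, z].
In Python, from bench import ctrl, vision, ticket, find_in, regions_of, pinpoint gives the robot as it stands.
- The arm moves only by the tool apply_moves, never from a script. Its argument "increments" is a list of rows, each an object of numbers: "x", "y", "z": the shift along the tool's x, y, z in cm; "ax", "ay", "az": the turn, a rotation vector about the tool's x, y, z in rad; "grip": the closure, from 0 (fully open) to 1 (shut). A call has 1 to 12 rows; each row is the pose to reach, as a shift and turn from the pose measured when the call began, along the tool's axes at that moment; what a row does not reach only later rows make up. A row lasts 1/8 s, in which the tool goes at most 62.5 mm and 10.7 degrees, less where a joint would pass 70% of its speed; a pose out of reach is approached as far as the arm can. A call with a gripper value outside its range is refused whole. The fingers move at their own pace and stop on an object; the grip force is fixed at half the most. Time passes only in rows, so rows that repeat a pose let the fingers close. It gives the time, the measured TCP pose, the force and the opening at its end, in the units of the state.
- ctrl.get_obs(): the state, without advancing time (a new reading comes with each control period).
- vision.camera(name): name is "side" or "top"; returns the picture (420x560x3 uint8, red, green, blue); there is no depth.
- vision.camera_params(name): a dict with "intrinsics" (3x3 intrinsics, pixels), "R" (3x3) and "t" (3): a world point X has camera coordinates R X + t. Camera axes: x right, y down, z forward; pixel columns grow to the right and rows downward; lengths in m; the calibration is good to about 2 mm. A picture is of the moment at which its call begins. camera_params takes no time and is no camera call.
- ticket.hand_in(): hands the job in, once; it reports no verdict.
Trained networks look in the newest picture that a camera, given by its name, has taken for a name from the list of things; names that differ only in an ending like _2 or _b are one class to them, and where a whole thing is asked for, a point or a joint stands for the part that bears it (a point fixed in the world has none). Each returns a list of dicts, best first, with "p" (0 to 1); they miss things now and then, are a little off and sometimes report something else, mostly with a low value. They report only what shows in the picture. A call takes as long as a camera call. They do not tell look-alikes from the thing itself.
- find_in(camera, query): "rect" ([centre column, centre row, width, height] in pixels, round what is visible of it).
- regions_of(camera, query): "mask" (420x560 bool, what is visible of it) and "rect" ([centre column, centre row, width, height] in pixels, round what is visible of it).
- pinpoint(camera, query): "xy" ([column, row] in pixels: a listed point, or the origin of a listed thing).
The state is a dict: "time_s": time; "q": joint angles; "dq": joint speeds; "joint_efforts": joint torques, N m; "eef_pos": TCP position; "eef_rot": TCP orientation; "wrist_force": force on the tool from outside, world axes, zero at the start; "torque": the same for the moment, N m; "opening": opening from 0.0 (shut) to 1.0 (fully open).
Only numpy, scipy, OpenCV 4.12 (cv2) and the standard library are available. Lean on these libraries where they do the work, as an engineer would, in place of code of your own. Each camera call takes 0.05 s, during which the arm holds its last target.

## Working session

There is one attempt and no reset: what is moved stays moved. The work goes in short steps, Python scripts to look and compute and a tool call to move; the robot and the scene stay as the last step left them, time stands still between calls to the robot, and variables do not carry over. Pictures are saved under pics/ and viewed, and the job is handed in when it is done.

Besides the shell and the picture viewer there is one more tool, called after "Emit:" as name([rows], argument=value, ...), one row to a line, values as JSON. apply_moves: Moves the arm, as the interface text tells. Its arguments: {"type":"object","properties":{"increments":{"type":"array","items":{"type":"object","properties":{"x":{"type":"number"},"y":{"type":"number"},"z":{"type":"number"},"ax":{"type":"number"},"ay":{"type":"number"},"az":{"type":"number"},"grip":{"type":"number"}}}}},"required":["increments"]}

```bash
mkdir -p pics; ls; cat > h.py <<'E'
import numpy as np, cv2
from bench import ctrl, vision, ticket, find_in, regions_of, pinpoint
def cam(n):
    p=vision.camera_params(n); return np.array(p["intrinsics"]),np.array(p["R"]),np.array(p["t"])
def proj(n,X):
    K,R,t=cam(n); c=(R@np.atleast_2d(X).T).T+t; u=(K@c.T).T; return u[:,:2]/u[:,2:]
def ray(n,uv):
    K,R,t=cam(n); d=R.T@np.linalg.inv(K)@np.array([uv[0],uv[1],1]); return -R.T@t, d/np.linalg.norm(d)
def onz(n,uv,z):
    o,d=ray(n,uv); return o+d*(z-o[2])/d[2]
def save(n,f):
    im=vision.camera(n); cv2.imwrite(f,im[:,:,::-1]); return im
E
python3 - <<'E'
from h import *
for n in("side","top"):
    save(n,f"pics/{n}0.png")
    K,R,t=cam(n); print(n,K.tolist(),(-R.T@t).round(3))
    for q in("machine","power_top","large_top","small_top","lever_bar","lever_pivot","cup_mid","tin_mid","jar_mid","capsule_mid"):
        print(q,[(np.round(r["xy"],1).tolist(),round(float(r["p"]),2)) for r in pinpoint(n,q)][:3])
print(ctrl.get_obs())
E
```

```text
pics
side [[521.9662635147946, 0.0, 278.6068129410044], [0.0, 521.9662635147946, 206.1421387634139], [0.0, 0.0, 1.0]] [0.365 0.761 0.64 ]
machine [([322.8, 251.5], 0.86), ([338.6, 151.2], 0.47), ([346.6, 138.7], 0.33)]
power_top [([348.8, 134.9], 0.39), ([275.1, 248.6], 0.39)]
large_top []
small_top []
lever_bar [([292.2, 136.7], 0.85), ([227.1, 233.6], 0.18)]
lever_pivot [([302.5, 177.6], 0.89)]
cup_mid [([280.2, 245.8], 0.9), ([193.0, 259.8], 0.81), ([313.4, 357.1], 0.76)]
tin_mid []
jar_mid [([375.7, 275.9], 0.97)]
capsule_mid [([224.3, 232.9], 0.51)]
top [[479.82686884590083, 0.0, 286.79228664467047], [0.0, 479.82686884590083, 214.15058669200357], [0.0, 0.0, 1.0]] [0.426 0.071 0.865]
machine []
power_top [([365.4, 261.7], 0.48), ([304.3, 151.6], 0.32)]
large_top [([317.2, 253.3], 0.65)]
small_top [([332.5, 224.6], 0.44), ([361.7, 260.2], 0.41)]
lever_bar [([270.7, 201.6], 0.84)]
lever_pivot [([289.4, 224.6], 0.97), ([361.5, 258.4], 0.19)]
cup_mid [([164.0, 201.6], 0.85), ([239.7, 146.3], 0.69), ([160.0, 280.5], 0.56)]
tin_mid [([392.3, 187.9], 0.95), ([273.3, 201.0], 0.43)]
jar_mid [([259.3, 316.2], 0.65)]
capsule_mid [([302.6, 153.6], 0.67)]
{'time_s': 1.1, 'q': array([ 9.12703562e-01,  1.80794145e-01,  1.60699565e+00, -1.45093344e-05,
        1.35381791e+00, -2.06281061e-01]), 'dq': array([-0.00041617,  0.0005761 ,  0.00094164,  0.00137826, -0.00121421,
        0.00073889]), 'joint_efforts': array([-1.61310832e-04, -4.44851089e+01, -3.51681805e+01, -3.74281226e-04,
        9.04391472e-04,  3.36996607e-05]), 'eef_pos': array([0.2510277 , 0.51732222, 0.25629386]), 'eef_rot': array([-0.59928332,  0.5992964 ,  0.37529883, -0.37530535]), 'wrist_force': array([-0.23781898,  0.21086122, -0.2291099 ]), 'torque': array([ 0.02955568, -0.02981742,  0.03003145]), 'opening': 0.9967852907145329}
```

View pics/side0.png

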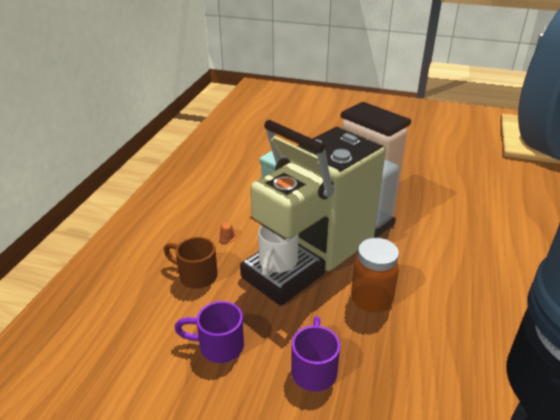

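View pics/top0.png

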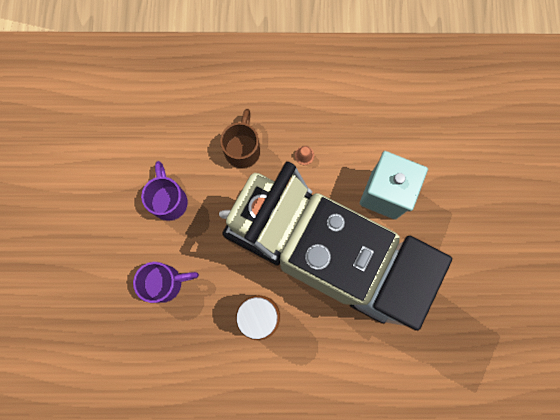

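The top view shows the machine with its tank at lower right. The large button is near (318,257), the small one near (336,222) and power near (364,258). The lever bar runs from (292,168) to (233,233) or so. The white cup is under the head; the brown and purple cups are look-alikes and stay alone. Next I'll enlarge for exact pixels and fit the pose.

```bash
python3 - <<'E'
import cv2
a=cv2.imread("pics/top0.png")[150:340,210:460]; cv2.imwrite("pics/topc.png",cv2.resize(a,None,fx=3.2,fy=3.15,interpolation=cv2.INTER_CUBIC)[:600])
a=cv2.imread("pics/side0.png")[95:245,235:425]; cv2.imwrite("pics/sidec.png",cv2.resize(a,None,fx=4,fy=4,interpolation=cv2.INTER_CUBIC))
E
```

```text
(no output)
```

View pics/topc.png

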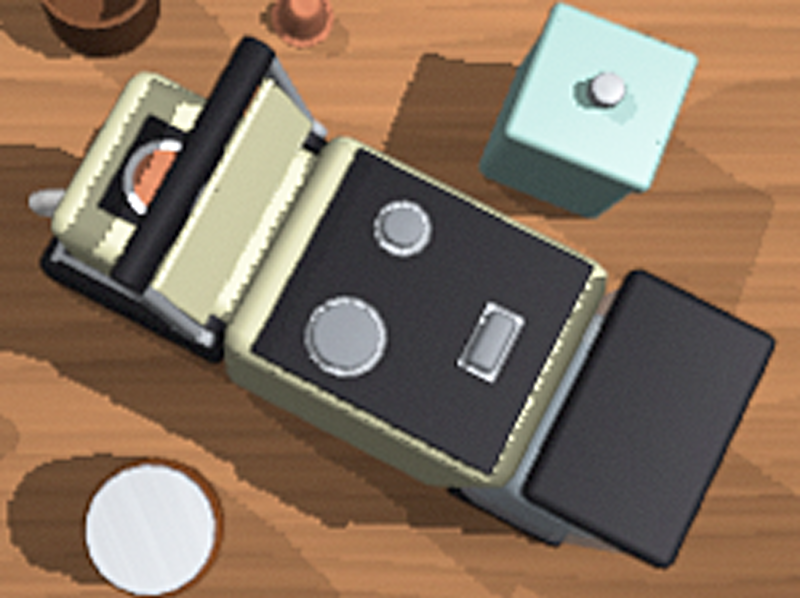

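View pics/sidec.png

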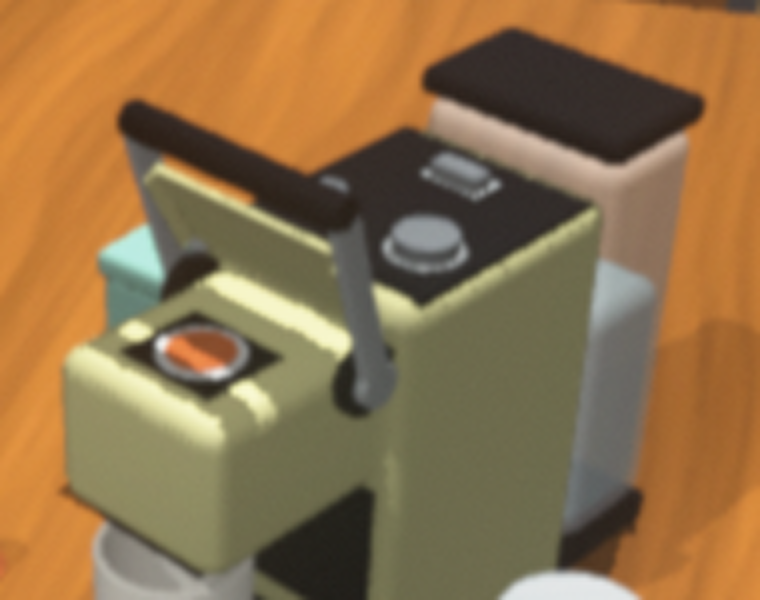

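```bash
cat >> h.py <<'E'
def M(p,X):
    c,s=np.cos(p[2]),np.sin(p[2]); X=np.atleast_2d(X)
    return np.c_[p[0]+c*X[:,0]-s*X[:,1],p[1]+s*X[:,0]+c*X[:,1],X[:,2]]
def bar(q,y=0.): return np.array([-.06-.09*np.cos(q+.21),y,.185+.09*np.sin(q+.21)])
E
python3 - <<'E'
from h import *
from scipy.optimize import least_squares
T=[([0,-.027,.218],(318.4,256.7)),([0,.027,.218],(336.6,222.4)),([.056,0,.218],(364.1,258.3)),([.126,0,.234],(413.1,282.7))]
S=[([0,-.027,.218],(341.75,155)),([.056,0,.218],(350.5,137.5))]
BT=[(.054,(290.6,165.2)),(-.054,(251.3,237.3))]; BS=[(.054,(268.3,124.3)),(-.054,(319.5,146.3))]
def f(v):
    p=v[:3]; r=[]
    for n,L,B in(("top",T,BT),("side",S,BS)):
        r.append(proj(n,M(p,[a for a,_ in L]))-[b for _,b in L])
        r.append(proj(n,M(p,[bar(v[3],a) for a,_ in B]))-[b for _,b in B])
    return np.vstack(r).ravel()
s=least_squares(f,[.5,0,-.5,1.2]); print(s.x.round(4)); print(s.fun.reshape(-1,2).round(1))
np.save("pose.npy",s.x); p=s.x
for k,X in dict(large=[0,-.027,.218],small=[0,.027,.218],power=[.056,0,.218],bar=bar(p[3]),pivot=[-.06,0,.185],barclosed=bar(0)).items(): print(k,M(p,X).round(4))
o=ctrl.get_obs(); from scipy.spatial.transform import Rotation as Ro
q=o["eef_rot"]; print(Ro.from_quat([q[1],q[2],q[3],q[0]]).as_matrix().round(3))
E
```

```text
[ 0.5097  0.0118 -2.0689  1.0721]
[[-0.7 -0.3]
 [-0.4 -0.6]
 [-0.4  0.4]
 [ 0.4  0.7]
 [ 0.6 -0.1]
 [-1.4  1.2]
 [-0.6 -2.9]
 [-0.3 -2.4]
 [-0.2 -1.4]
 [ 0.1  0.8]]
large [[0.486  0.0247 0.218 ]]
small [[ 0.5334 -0.0011  0.218 ]]
power [[ 0.483  -0.0374  0.218 ]]
bar [[0.5506 0.087  0.2713]]
pivot [[0.5384 0.0645 0.185 ]]
barclosed [[0.5805 0.1419 0.2038]]
[[ 0.437  0.    -0.9  ]
 [ 0.9   -0.     0.437]
 [-0.    -1.    -0.   ]]
```

```bash
cat >> h.py <<'E'
from scipy.spatial.transform import Rotation as Ro
P=np.load("pose.npy")
def cur():
    o=ctrl.get_obs(); q=o["eef_rot"]; return o,Ro.from_quat([q[1],q[2],q[3],q[0]]).as_matrix()
def Rt(p=P):
    c,s=np.cos(p[2]),np.sin(p[2]); x=-np.array([c,s,0]); y=np.array([0,0,-1.]); return np.c_[x,y,np.cross(x,y)]
def plan(pts):  # tip targets in machine frame
    o,R=cur(); rv=Ro.from_matrix(R.T@Rt()).as_rotvec()
    for X in pts:
        w=M(P,X)[0]+[0,0,.025]; d=R.T@(w-o["eef_pos"])*100
        print(X,"->",d.round(2),"rot",rv.round(3))
def st():
    o,R=cur(); t=o["eef_pos"]+R[:,1]*.025; c,s=np.cos(P[2]),np.sin(P[2]); d=t-[P[0],P[1],0]
    print("t",round(o["time_s"],2),"tip mach",np.round([c*d[0]+s*d[1],-s*d[0]+c*d[1],d[2]],4),"F",o["wrist_force"].round(1),"open",round(o["opening"],3))
E
python3 - <<'E'
from h import *
st(); plan([[-.2,.0,.35],[.056,0,.35],[.056,0,.235]])
E
```

```text
t 1.1 tip mach [-0.3205 -0.4688  0.2313] F [-0.2  0.2 -0.2] open 0.997
[-0.2, 0.0, 0.35] -> [-14.2  -11.87 -46.27] rot [ 0.     0.046 -0.   ]
[0.056, 0, 0.35] -> [-39.78 -11.87 -45.08] rot [ 0.     0.046 -0.   ]
[0.056, 0, 0.235] -> [-39.78  -0.37 -45.08] rot [ 0.     0.046 -0.   ]
```

Emit:
apply_moves([
  {"y": -6,"grip": 1},
  {"y": -12,"grip": 1},
  {"x": -8,"y": -12,"z": -9,"ay": 0.046,"grip": 1},
  {"x": -12,"y": -12,"z": -14,"ay": 0.046,"grip": 1},
  {"x": -16,"y": -12,"z": -18,"ay": 0.046,"grip": 1},
  {"x": -20,"y": -12,"z": -23,"ay": 0.046,"grip": 1},
  {"x": -24,"y": -12,"z": -27,"ay": 0.046,"grip": 1},
  {"x": -28,"y": -12,"z": -32,"ay": 0.046,"grip": 1},
  {"x": -32,"y": -12,"z": -36,"ay": 0.046,"grip": 1},
  {"x": -36,"y": -12,"z": -41,"ay": 0.046,"grip": 1},
  {"x": -39.8,"y": -12,"z": -45.1,"ay": 0.046,"grip": 1},
  {"x": -39.8,"y": -12,"z": -45.1,"ay": 0.046,"grip": 1},
])

```text
invalid input
```

```bash
python3 - <<'E'
from h import *
st(); plan([[.056,0,.232]])
E
```

```text
t 1.1 tip mach [-0.3205 -0.4688  0.2313] F [-0.2  0.2 -0.2] open 0.997
[0.056, 0, 0.232] -> [-39.78  -0.07 -45.08] rot [ 0.     0.046 -0.   ]
```

Emit:
apply_moves([
  {"x": 0,"y": -6,"z": 0,"ax": 0,"ay": 0,"az": 0,"grip": 1},
  {"x": 0,"y": -12,"z": 0,"ax": 0,"ay": 0.046,"az": 0,"grip": 1},
  {"x": 0,"y": -12,"z": 0,"ax": 0,"ay": 0.046,"az": 0,"grip": 1},
])

```text
time_s: 1.48
eef_pos: [0.2523, 0.5191, 0.3829]
eef_rot: [0.609, -0.606, -0.365, 0.358]
wrist_force: [0.4, 0.1, -0.8]
opening: 0.377
```

```bash
python3 - <<'E'
from h import *
st(); plan([[.056,0,.35]])
E
```

```text
t 1.48 tip mach [-0.3229 -0.4685  0.3579] F [ 0.4  0.1 -0.8] open 0.377
[0.056, 0, 0.35] -> [-37.88   0.45 -46.84] rot [0.002 0.    0.011]
```

Emit:
apply_moves([
  {"x": -4,"y": 0.3,"z": -4.7,"ax": 0,"ay": 0,"az": 0.01,"grip": 1},
  {"x": -8,"y": 0.3,"z": -9.4,"ax": 0,"ay": 0,"az": 0.01,"grip": 1},
  {"x": -12,"y": 0.3,"z": -14,"ax": 0,"ay": 0,"az": 0.01,"grip": 1},
  {"x": -15,"y": 0.3,"z": -19,"ax": 0,"ay": 0,"az": 0.01,"grip": 1},
  {"x": -19,"y": 0.3,"z": -23.5,"ax": 0,"ay": 0,"az": 0.01,"grip": 1},
  {"x": -23,"y": 0.3,"z": -28,"ax": 0,"ay": 0,"az": 0.01,"grip": 1},
  {"x": -27,"y": 0.3,"z": -33,"ax": 0,"ay": 0,"az": 0.01,"grip": 1},
  {"x": -31,"y": 0.3,"z": -38,"ax": 0,"ay": 0,"az": 0.01,"grip": 1},
  {"x": -34.5,"y": 0.3,"z": -42.5,"ax": 0,"ay": 0,"az": 0.01,"grip": 1},
  {"x": -37.9,"y": 0.3,"z": -46.8,"ax": 0,"ay": 0,"az": 0.01,"grip": 1},
  {"x": -37.9,"y": 0.3,"z": -46.8,"ax": 0,"ay": 0,"az": 0.01,"grip": 1},
  {"x": -37.9,"y": 0.3,"z": -46.8,"ax": 0,"ay": 0,"az": 0.01,"grip": 1},
])

```text
time_s: 2.98
eef_pos: [0.482, -0.0371, 0.3755]
eef_rot: [0.608, -0.608, -0.362, 0.361]
wrist_force: [0.1, -0.0, 0.4]
opening: 0.002
```

```bash
python3 - <<'E'
from h import *
st(); plan([[.056,0,.232]])
save("top","pics/t1.png"); save("side","pics/s1.png")
E
```

```text
t 2.98 tip mach [ 0.0561 -0.001   0.3505] F [ 0.1 -0.   0.4] open 0.002
[0.056, 0, 0.232] -> [ 0.   11.85 -0.1 ] rot [-0.    -0.     0.001]
```

Emit:
apply_moves([
  {"x": 0,"y": 5,"z": -0.1,"ax": 0,"ay": 0,"az": 0,"grip": 1},
  {"x": 0,"y": 9,"z": -0.1,"ax": 0,"ay": 0,"az": 0,"grip": 1},
  {"x": 0,"y": 11.8,"z": -0.1,"ax": 0,"ay": 0,"az": 0,"grip": 1},
  {"x": 0,"y": 11.8,"z": -0.1,"ax": 0,"ay": 0,"az": 0,"grip": 1},
  {"x": 0,"y": 11.8,"z": -0.1,"ax": 0,"ay": 0,"az": 0,"grip": 1},
])

```text
time_s: 3.7
eef_pos: [0.4837, -0.036, 0.2597]
eef_rot: [-0.607, 0.608, 0.363, -0.361]
wrist_force: [0.7, -0.1, 0.0]
opening: -0.003
```

```bash
python3 - <<'E'
from h import *
st(); plan([[.056,0,.213]])
a=vision.camera("side"); b=vision.camera("top")
c=[cv2.resize(a[75:225,225:425],(520,390),interpolation=2)[:,:,::-1],cv2.resize(b[200:320,290:450],(520,390),interpolation=2)[:,:,::-1]]
c=np.hstack(c); cv2.imwrite("pics/p1.png",cv2.resize(c,(800,300)))
E
```

```text
t 3.7 tip mach [5.440e-02 1.000e-04 2.347e-01] F [ 0.7 -0.1  0. ] open -0.003
[0.056, 0, 0.213] -> [-0.16  2.17  0.01] rot [0.003 0.003 0.002]
```

View pics/p1.png

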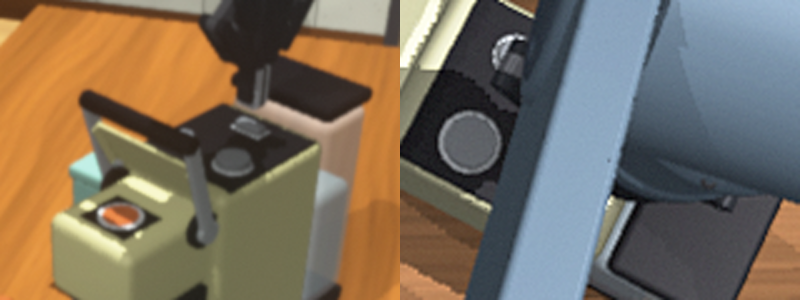

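```bash
python3 - <<'E'
from h import *
print(proj("side",M(P,[[.0544,0,.2347],[.056,0,.218]])).round(1))
E
```

```text
[[350.4 126.6]
 [350.2 135.1]]
```

Emit:
apply_moves([
  {"x": -0.1,"y": 0.7,"z": 0,"ax": 0,"ay": 0,"az": 0,"grip": 1},
  {"x": -0.1,"y": 1.4,"z": 0,"ax": 0,"ay": 0,"az": 0,"grip": 1},
  {"x": -0.1,"y": 1.9,"z": 0,"ax": 0,"ay": 0,"az": 0,"grip": 1},
  {"x": -0.1,"y": 1.9,"z": 0,"ax": 0,"ay": 0,"az": 0,"grip": 1},
])

```text
time_s: 4.3
eef_pos: [0.4835, -0.0374, 0.2408]
eef_rot: [-0.607, 0.608, 0.363, -0.361]
wrist_force: [-1.7, 0.5, 2.9]
opening: 0.0
```

```bash
python3 - <<'E'
from h import *
st();st()
a=vision.camera("side"); cv2.imwrite("pics/p2.png",cv2.resize(a[75:225,225:425],(800,600),interpolation=2)[:,:,::-1])
E
```

```text
t 4.3 tip mach [0.0557 0.0006 0.2158] F [-1.7  0.5  2.9] open 0.0
t 4.3 tip mach [0.0557 0.0006 0.2158] F [-1.7  0.5  2.9] open 0.0
```

View pics/p2.png

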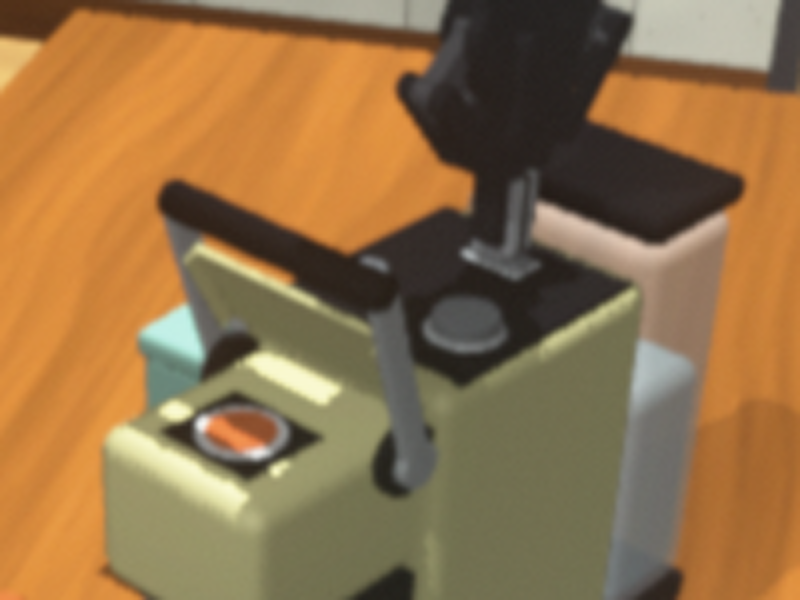

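The fingertips are on the power key, at crop pixel (510,255), with about 3 N. I'll press until the force shows the stop.

Emit:
apply_moves([
  {"x": 0,"y": 0.2,"z": 0,"ax": 0,"ay": 0,"az": 0,"grip": 1},
  {"x": 0,"y": 0.4,"z": 0,"ax": 0,"ay": 0,"az": 0,"grip": 1},
  {"x": 0,"y": 0.4,"z": 0,"ax": 0,"ay": 0,"az": 0,"grip": 1},
])

```text
time_s: 4.72
eef_pos: [0.4836, -0.0374, 0.2379]
eef_rot: [-0.606, 0.608, 0.363, -0.361]
wrist_force: [-4.6, 1.3, 8.6]
opening: -0.001
```

```bash
python3 - <<'E'
from h import *
st()
E
```

```text
t 4.72 tip mach [0.0557 0.0007 0.2129] F [-4.6  1.3  8.6] open -0.001
```

Emit:
apply_moves([
  {"x": 0,"y": 0.2,"z": 0,"ax": 0,"ay": 0,"az": 0,"grip": 1},
  {"x": 0,"y": 0.3,"z": 0,"ax": 0,"ay": 0,"az": 0,"grip": 1},
  {"x": 0,"y": 0.3,"z": 0,"ax": 0,"ay": 0,"az": 0,"grip": 1},
])

```text
time_s: 5.1
eef_pos: [0.4837, -0.0374, 0.2377]
eef_rot: [-0.606, 0.609, 0.364, -0.361]
wrist_force: [-11.3, 1.9, 22.1]
opening: 0.0
```

```bash
python3 - <<'E'
from h import *
st()
p=P
a0=P[3]+.21
plan([[.056,0,.30],[.0,.0,.32]])
E
```

```text
t 5.1 tip mach [0.0556 0.0008 0.2127] F [-11.3   1.9  22.1] open 0.0
[0.056, 0, 0.3] -> [-0.02 -8.73  0.02] rot [0.005 0.003 0.002]
[0.0, 0.0, 0.32] -> [ 5.580e+00 -1.072e+01 -1.000e-02] rot [0.005 0.003 0.002]
```

Power hit a hard stop at tip z 0.2127, which matches 5 mm of travel. I'll lift off and go behind the raised bar.

Emit:
apply_moves([
  {"x": 0,"y": -4,"z": 0,"ax": 0,"ay": 0,"az": 0,"grip": 1},
  {"x": 0,"y": -9,"z": 0,"ax": 0,"ay": 0,"az": 0,"grip": 1},
  {"x": 5,"y": -9.5,"z": 0,"ax": 0,"ay": 0,"az": 0,"grip": 1},
  {"x": 9,"y": -8,"z": 0,"ax": 0,"ay": 0,"az": 0,"grip": 1},
  {"x": 9.6,"y": -7,"z": 0,"ax": 0,"ay": 0,"az": 0,"grip": 1},
  {"x": 9.6,"y": -7,"z": 0,"ax": 0,"ay": 0,"az": 0,"grip": 1},
])

```text
time_s: 5.85
eef_pos: [0.5282, 0.0472, 0.3062]
eef_rot: [-0.606, 0.608, 0.363, -0.362]
wrist_force: [-0.0, 0.7, 1.1]
opening: 0.006
```

```bash
python3 - <<'E'
from h import *
st()
a=vision.camera("side"); cv2.imwrite("pics/p3.png",cv2.resize(a[75:225,225:425],(800,600),interpolation=2)[:,:,::-1])
plan([[-.045,0,.264]])
E
```

```text
t 5.85 tip mach [-0.0399 -0.0007  0.2812] F [-0.   0.7  1.1] open 0.006
[-0.045, 0, 0.264] -> [ 0.55  1.81 -0.02] rot [0.004 0.003 0.   ]
```

View pics/p3.png

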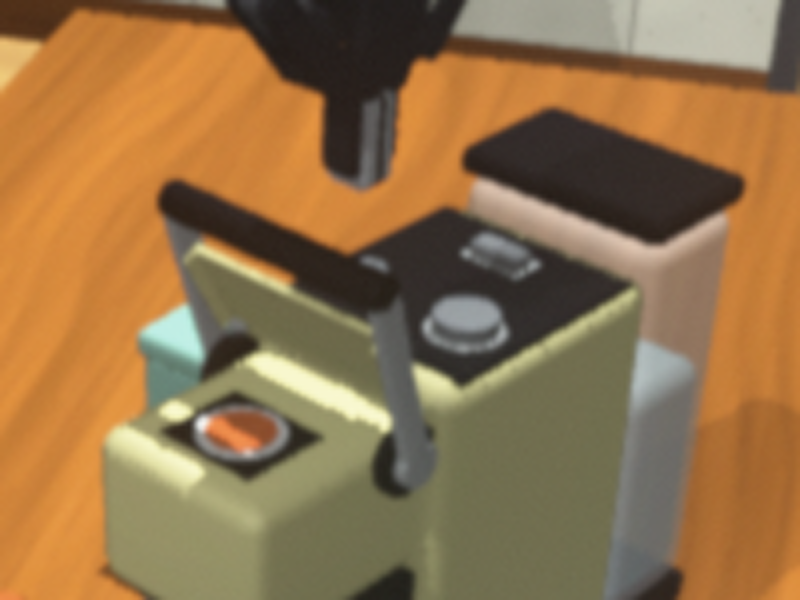

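The power key is back up at (505,250) in the crop, and the fingers are clear behind the bar. Next is the push path.

```bash
python3 - <<'E'
from h import *
pts=[[-.045,0,.265],[-.055,0,.265]]
a0=P[3]+.21
for i,a in enumerate(np.linspace(a0-.15,.21,10)):
    f=i/9; h=.012*(1-f)
    b=np.array([-.06-.09*np.cos(a),.185+.09*np.sin(a)]); n=np.array([-np.sin(a),-np.cos(a)])
    c=b-.007*n
    if i==0: c[1]=min(c[1],.266)
    pts.append([round(c[0]+h,4),0,round(c[1],4)])
plan(pts)
E
```

```text
[-0.045, 0, 0.265] -> [ 0.55  1.71 -0.02] rot [0.004 0.003 0.   ]
[-0.055, 0, 0.265] -> [ 1.55  1.71 -0.02] rot [0.004 0.003 0.   ]
[np.float64(-0.0799), 0, np.float64(0.266)] -> [ 4.04  1.61 -0.03] rot [0.004 0.003 0.   ]
[np.float64(-0.0897), 0, np.float64(0.2657)] -> [ 5.02  1.64 -0.03] rot [0.004 0.003 0.   ]
[np.float64(-0.0991), 0, np.float64(0.2612)] -> [ 5.96  2.09 -0.03] rot [0.004 0.003 0.   ]
[np.float64(-0.1079), 0, np.float64(0.2558)] -> [ 6.84  2.63 -0.04] rot [0.004 0.003 0.   ]
[np.float64(-0.1162), 0, np.float64(0.2497)] -> [ 7.66  3.24 -0.04] rot [0.004 0.003 0.   ]
[np.float64(-0.1239), 0, np.float64(0.243)] -> [ 8.43  3.91 -0.04] rot [0.004 0.003 0.   ]
[np.float64(-0.1308), 0, np.float64(0.2356)] -> [ 9.12  4.65 -0.03] rot [0.004 0.003 0.   ]
[np.float64(-0.1369), 0, np.float64(0.2277)] -> [ 9.73  5.44 -0.03] rot [0.004 0.003 0.   ]
[np.float64(-0.1422), 0, np.float64(0.2193)] -> [10.26  6.28 -0.03] rot [0.004 0.003 0.   ]
[np.float64(-0.1466), 0, np.float64(0.2106)] -> [10.7   7.15 -0.03] rot [0.004 0.003 0.   ]
```

First part: about 20 mm of pushing.

Emit:
apply_moves([
  {"x": 0.5,"y": 1.7,"z": 0,"ax": 0,"ay": 0,"az": 0,"grip": 1},
  {"x": 1.5,"y": 1.7,"z": 0,"ax": 0,"ay": 0,"az": 0,"grip": 1},
  {"x": 2.3,"y": 1.65,"z": 0,"ax": 0,"ay": 0,"az": 0,"grip": 1},
  {"x": 3.2,"y": 1.6,"z": 0,"ax": 0,"ay": 0,"az": 0,"grip": 1},
  {"x": 4,"y": 1.6,"z": 0,"ax": 0,"ay": 0,"az": 0,"grip": 1},
  {"x": 5,"y": 1.65,"z": 0,"ax": 0,"ay": 0,"az": 0,"grip": 1},
  {"x": 5,"y": 1.65,"z": 0,"ax": 0,"ay": 0,"az": 0,"grip": 1},
])

```text
time_s: 6.78
eef_pos: [0.5525, 0.0909, 0.2905]
eef_rot: [-0.606, 0.608, 0.363, -0.362]
wrist_force: [-1.9, -2.2, -2.0]
opening: 0.001
```

```bash
python3 - <<'E'
from h import *
st()
a=vision.camera("side"); cv2.imwrite("pics/p4.png",cv2.resize(a[75:225,225:425],(800,600),interpolation=2)[:,:,::-1])
plan([[-.0991,0,.2612],[-.1079,0,.2558],[-.1162,0,.2497],[-.1239,0,.243],[-.1308,0,.2356],[-.1369,0,.2277],[-.1422,0,.2193],[-.1466,0,.2106]])
E
```

```text
t 6.78 tip mach [-8.990e-02 -1.000e-04  2.655e-01] F [-1.9 -2.2 -2. ] open 0.001
[-0.0991, 0, 0.2612] -> [ 0.92  0.44 -0.03] rot [0.004 0.003 0.   ]
[-0.1079, 0, 0.2558] -> [ 1.8   0.98 -0.03] rot [0.004 0.003 0.   ]
[-0.1162, 0, 0.2497] -> [ 2.63  1.59 -0.03] rot [0.004 0.003 0.   ]
[-0.1239, 0, 0.243] -> [ 3.4   2.26 -0.03] rot [0.004 0.003 0.   ]
[-0.1308, 0, 0.2356] -> [ 4.09  3.   -0.03] rot [0.004 0.003 0.   ]
[-0.1369, 0, 0.2277] -> [ 4.7   3.79 -0.03] rot [0.004 0.003 0.   ]
[-0.1422, 0, 0.2193] -> [ 5.23  4.63 -0.03] rot [0.004 0.003 0.   ]
[-0.1466, 0, 0.2106] -> [ 5.67  5.5  -0.03] rot [0.004 0.003 0.   ]
```

View pics/p4.png

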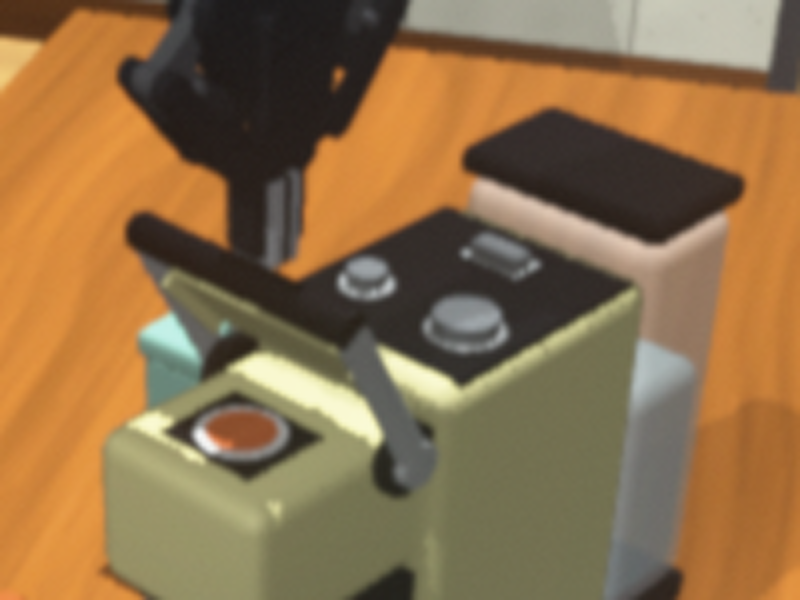

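The lever is swinging forward with the fingers behind the bar. I'll continue along the arc.

Emit:
apply_moves([
  {"x": 0.9,"y": 0.4,"z": 0,"ax": 0,"ay": 0,"az": 0,"grip": 1},
  {"x": 1.8,"y": 0.9,"z": 0,"ax": 0,"ay": 0,"az": 0,"grip": 1},
  {"x": 2.6,"y": 1.5,"z": 0,"ax": 0,"ay": 0,"az": 0,"grip": 1},
  {"x": 3.4,"y": 2.2,"z": 0,"ax": 0,"ay": 0,"az": 0,"grip": 1},
  {"x": 4.1,"y": 2.9,"z": 0,"ax": 0,"ay": 0,"az": 0,"grip": 1},
  {"x": 4.1,"y": 2.9,"z": 0,"ax": 0,"ay": 0,"az": 0,"grip": 1},
])

```text
time_s: 7.58
eef_pos: [0.5723, 0.1275, 0.2616]
eef_rot: [-0.606, 0.608, 0.364, -0.361]
wrist_force: [0.1, 0.0, -0.2]
opening: -0.003
```

```bash
python3 - <<'E'
from h import *
st()
a=vision.camera("side"); cv2.imwrite("pics/p5.png",cv2.resize(a[75:225,225:425],(800,600),interpolation=2)[:,:,::-1])
plan([[-.1369,0,.2277],[-.1422,0,.2193],[-.1466,0,.2106]])
E
```

```text
t 7.58 tip mach [-1.316e-01 -2.000e-04  2.366e-01] F [ 0.1  0.  -0.2] open -0.003
[-0.1369, 0, 0.2277] -> [ 0.54  0.91 -0.04] rot [0.004 0.004 0.002]
[-0.1422, 0, 0.2193] -> [ 1.07  1.75 -0.04] rot [0.004 0.004 0.002]
[-0.1466, 0, 0.2106] -> [ 1.51  2.62 -0.04] rot [0.004 0.004 0.002]
```

View pics/p5.png

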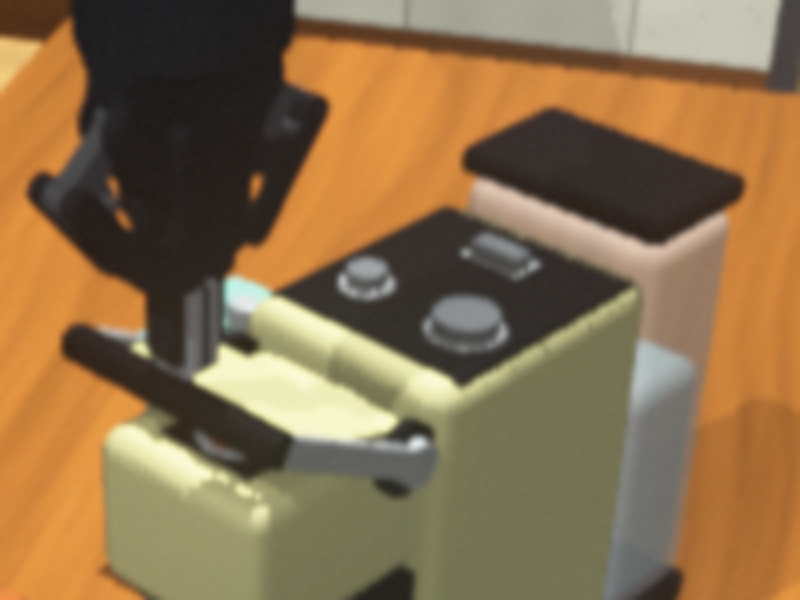

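The lever is nearly down. I'll move the tip over the bar and then press down.

Emit:
apply_moves([
  {"x": 0.8,"y": 0.2,"z": 0,"ax": 0,"ay": 0,"az": 0,"grip": 1},
  {"x": 1.4,"y": 0.6,"z": 0,"ax": 0,"ay": 0,"az": 0,"grip": 1},
  {"x": 1.6,"y": 1.2,"z": 0,"ax": 0,"ay": 0,"az": 0,"grip": 1},
  {"x": 1.6,"y": 1.8,"z": 0,"ax": 0,"ay": 0,"az": 0,"grip": 1},
  {"x": 1.6,"y": 2.2,"z": 0,"ax": 0,"ay": 0,"az": 0,"grip": 1},
  {"x": 1.6,"y": 2.5,"z": 0,"ax": 0,"ay": 0,"az": 0,"grip": 1},
  {"x": 1.6,"y": 2.5,"z": 0,"ax": 0,"ay": 0,"az": 0,"grip": 1},
])

```text
time_s: 8.5
eef_pos: [0.5811, 0.1431, 0.2376]
eef_rot: [-0.606, 0.608, 0.365, -0.36]
wrist_force: [2.2, 2.4, 5.2]
opening: 0.001
```

```bash
python3 - <<'E'
from h import *
st()
a=vision.camera("side"); cv2.imwrite("pics/p6.png",cv2.resize(a[75:225,225:425],(800,600),interpolation=2)[:,:,::-1])
E
```

```text
t 8.5 tip mach [-1.495e-01  1.000e-04  2.126e-01] F [2.2 2.4 5.2] open 0.001
```

View pics/p6.png

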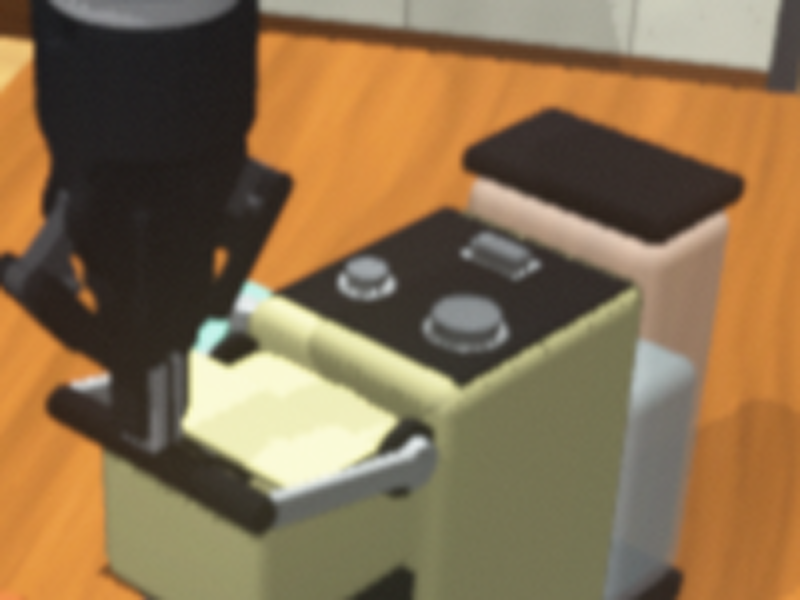

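The tip sits on the bar, nearly closed (z 0.2126 against an expected 0.212). I'll press to the stop.

Emit:
apply_moves([
  {"x": 0,"y": 0.2,"z": 0,"ax": 0,"ay": 0,"az": 0,"grip": 1},
  {"x": 0,"y": 0.4,"z": 0,"ax": 0,"ay": 0,"az": 0,"grip": 1},
  {"x": 0,"y": 0.5,"z": 0,"ax": 0,"ay": 0,"az": 0,"grip": 1},
  {"x": 0,"y": 0.5,"z": 0,"ax": 0,"ay": 0,"az": 0,"grip": 1},
])

```text
time_s: 9.05
eef_pos: [0.5814, 0.1433, 0.2361]
eef_rot: [-0.606, 0.608, 0.366, -0.359]
wrist_force: [-8.7, -0.6, 22.6]
opening: 0.002
```

```bash
python3 - <<'E'
from h import *
st()
E
```

```text
t 9.05 tip mach [-0.1499  0.0003  0.2111] F [-8.7 -0.6 22.6] open 0.002
```

```bash
python3 - <<'E'
from h import *
plan([[-.1499,0,.275],[0,-.027,.275],[0,-.027,.236]])
E
```

```text
[-0.1499, 0, 0.275] -> [ 0.05 -6.39 -0.03] rot [0.007 0.005 0.006]
[0, -0.027, 0.275] -> [-14.92  -6.51   2.74] rot [0.007 0.005 0.006]
[0, -0.027, 0.236] -> [-14.95  -2.61   2.77] rot [0.007 0.005 0.006]
```

Emit:
apply_moves([
  {"x": 0,"y": -4,"z": 0,"ax": 0,"ay": 0,"az": 0,"grip": 1},
  {"x": 0,"y": -6.5,"z": 0,"ax": 0.007,"ay": 0.005,"az": 0.006,"grip": 1},
  {"x": -5,"y": -6.5,"z": 0.9,"ax": 0.007,"ay": 0.005,"az": 0.006,"grip": 1},
  {"x": -10,"y": -6.5,"z": 1.8,"ax": 0.007,"ay": 0.005,"az": 0.006,"grip": 1},
  {"x": -14.9,"y": -6.5,"z": 2.7,"ax": 0.007,"ay": 0.005,"az": 0.006,"grip": 1},
  {"x": -14.9,"y": -6,"z": 2.7,"ax": 0.007,"ay": 0.005,"az": 0.006,"grip": 1},
  {"x": -14.9,"y": -6,"z": 2.7,"ax": 0.007,"ay": 0.005,"az": 0.006,"grip": 1},
])

```text
time_s: 9.93
eef_pos: [0.4863, 0.025, 0.2942]
eef_rot: [0.608, -0.608, -0.361, 0.361]
wrist_force: [1.0, 0.1, 0.1]
opening: -0.0
```

```bash
python3 - <<'E'
from h import *
st()
a=vision.camera("side"); cv2.imwrite("pics/p7.png",cv2.resize(a[75:225,225:425],(800,600),interpolation=2)[:,:,::-1])
b=vision.camera("top"); cv2.imwrite("pics/t7.png",cv2.resize(b[150:330,200:440],(800,600),interpolation=2)[:,:,::-1])
for q in (0,.03,.06,.1): print(q,*[((proj("side",M(P,bar(q,y)))-[225,75])*4).round(0).tolist() for y in(.0565,-.0565)])
plan([[0,-.027,.222]])
E
```

```text
t 9.93 tip mach [-0.0004 -0.0268  0.2692] F [1.  0.1 0.1] open -0.0
0 [[55.0, 396.0]] [[259.0, 515.0]]
0.03 [[55.0, 389.0]] [[260.0, 508.0]]
0.06 [[56.0, 383.0]] [[262.0, 501.0]]
0.1 [[58.0, 374.0]] [[264.0, 492.0]]
[0, -0.027, 0.222] -> [-0.11  4.76  0.04] rot [-0.     0.001  0.001]
```

View pics/p7.png

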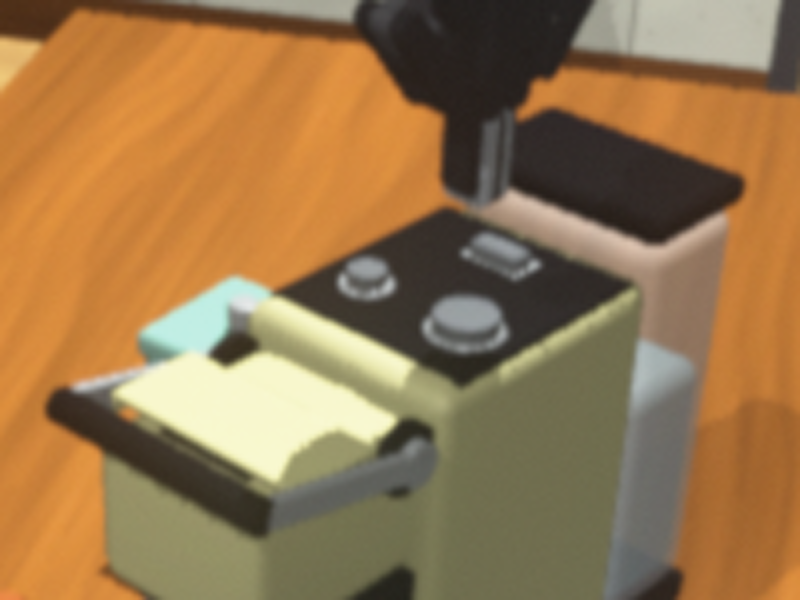

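View pics/t7.png

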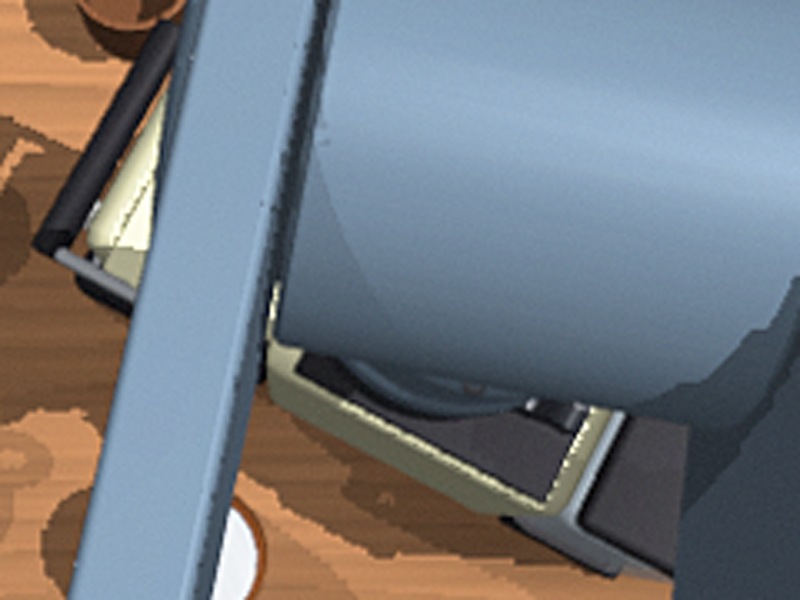

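The lever is closed: the bar ends are at (60,400) and (262,520), matching the projection for angle 0. Now I'll press the large button, which is under the fingers at (466,318).

Emit:
apply_moves([
  {"x": -0.1,"y": 3,"z": 0,"ax": 0,"ay": 0,"az": 0,"grip": 1},
  {"x": -0.1,"y": 4.5,"z": 0,"ax": 0,"ay": 0,"az": 0,"grip": 1},
  {"x": -0.1,"y": 5.1,"z": 0,"ax": 0,"ay": 0,"az": 0,"grip": 1},
  {"x": -0.1,"y": 5.6,"z": 0,"ax": 0,"ay": 0,"az": 0,"grip": 1},
  {"x": -0.1,"y": 5.8,"z": 0,"ax": 0,"ay": 0,"az": 0,"grip": 1},
  {"x": -0.1,"y": 5.8,"z": 0,"ax": 0,"ay": 0,"az": 0,"grip": 1},
])

```text
time_s: 10.78
eef_pos: [0.4867, 0.0249, 0.238]
eef_rot: [0.608, -0.608, -0.362, 0.361]
wrist_force: [-4.3, 1.8, 6.5]
opening: 0.001
```

```bash
python3 - <<'E'
from h import *
st()
a=vision.camera("side"); cv2.imwrite("pics/p8.png",cv2.resize(a[75:225,225:425],(800,600),interpolation=2)[:,:,::-1])
E
```

```text
t 10.78 tip mach [-0.0005 -0.0265  0.213 ] F [-4.3  1.8  6.5] open 0.001
```

View pics/p8.png

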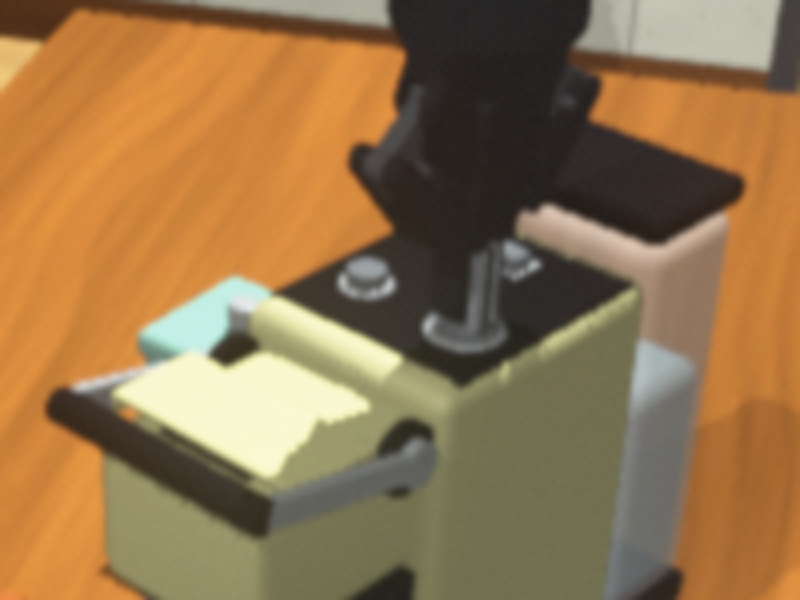

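The large button is at the bottom with 6.5 N on it. I'll press a little more to confirm the hard stop, the same way as for power.

Emit:
apply_moves([
  {"x": 0,"y": 0.2,"z": 0,"ax": 0,"ay": 0,"az": 0,"grip": 1},
  {"x": 0,"y": 0.4,"z": 0,"ax": 0,"ay": 0,"az": 0,"grip": 1},
  {"x": 0,"y": 0.4,"z": 0,"ax": 0,"ay": 0,"az": 0,"grip": 1},
])

```text
time_s: 11.2
eef_pos: [0.4868, 0.0249, 0.2376]
eef_rot: [-0.607, 0.608, 0.362, -0.361]
wrist_force: [-12.9, 2.4, 23.5]
opening: -0.002
```

Emit:
apply_moves([
  {"x": 0,"y": -4,"z": 0,"ax": 0,"ay": 0,"az": 0,"grip": 1},
  {"x": 0,"y": -9,"z": 0,"ax": 0,"ay": 0,"az": 0,"grip": 1},
  {"x": 0,"y": -14,"z": 0,"ax": 0,"ay": 0,"az": 0,"grip": 1},
  {"x": -5,"y": -16,"z": 3,"ax": 0,"ay": 0,"az": 0,"grip": 1},
  {"x": -10,"y": -16,"z": 6,"ax": 0,"ay": 0,"az": 0,"grip": 1},
  {"x": -15,"y": -16,"z": 9,"ax": 0,"ay": 0,"az": 0,"grip": 1},
  {"x": -20,"y": -16,"z": 12,"ax": 0,"ay": 0,"az": 0,"grip": 1},
  {"x": -20,"y": -16,"z": 12,"ax": 0,"ay": 0,"az": 0,"grip": 1},
  {"x": -20,"y": -16,"z": 12,"ax": 0,"ay": 0,"az": 0,"grip": 1},
])

```text
time_s: 12.32
eef_pos: [0.2859, -0.0941, 0.3979]
eef_rot: [-0.607, 0.609, 0.362, -0.36]
wrist_force: [0.1, -0.5, -0.7]
opening: 0.001
```

```bash
python3 - <<'E'
from h import *
st()
a=save("side","pics/s9.png"); b=save("top","pics/t9.png")
E
```

```text
t 12.32 tip mach [ 0.1999 -0.1459  0.3729] F [ 0.1 -0.5 -0.7] open 0.001
```

View pics/s9.png

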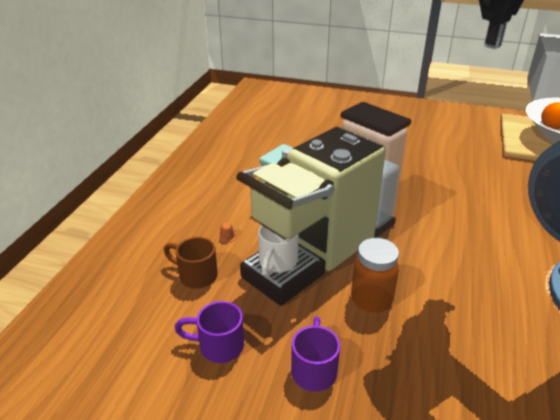

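View pics/t9.png

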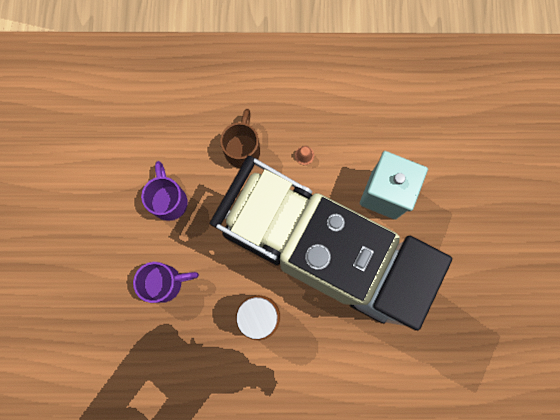

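Both views show the buttons up, the lever closed and everything else unmoved. One last lever-angle check.

```bash
python3 - <<'E'
from h import *
for q in(0,.05,.1): print(q,[proj(n,M(P,[bar(q,.05),bar(q,-.05)])).round(1).tolist() for n in("top","side")])
for n in("top","side"): print([r["xy"] for r in pinpoint(n,"lever_bar")][:1],proj(n,M(P,[bar(0),bar(.1)])).round(1).tolist())
b=cv2.imread("pics/t9.png"); cv2.imwrite("pics/t9c.png",cv2.resize(b[145:285,200:330],None,fx=4.2,fy=4.2,interpolation=2))
E
```

```text
0 [[[250.7, 160.5], [215.6, 221.0]], [[241.4, 175.5], [286.6, 201.8]]]
0.05 [[[251.2, 159.9], [215.8, 220.9]], [[241.7, 172.8], [287.2, 199.0]]]
0.1 [[[251.8, 159.5], [216.2, 220.8]], [[242.2, 170.2], [287.8, 196.2]]]
[[235.1, 193.0]] [[233.4, 190.4], [234.2, 189.8]]
[[264.3, 188.0]] [[263.1, 188.1], [264.2, 182.7]]
```

View pics/t9c.png

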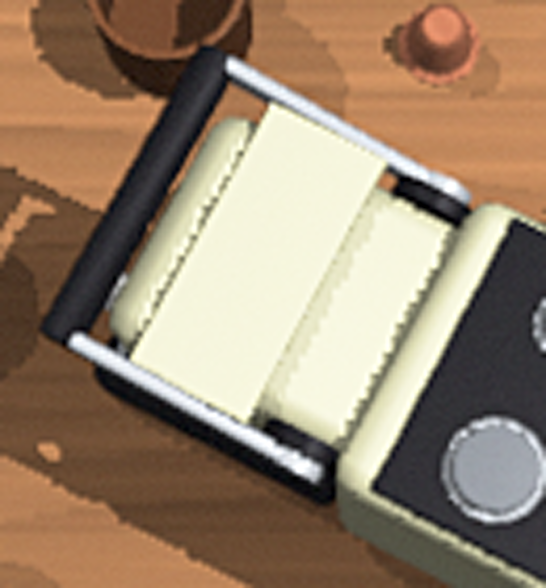

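```bash
python3 -c "
from h import *
print(ticket.hand_in())"
```

```text
the job is handed in; nothing more can be done
None
```

The large coffee is started and the job is handed in at about 12.5 s. The order was power, lever, then the large button.

- **Power button:** pressed to its hard stop, with the tip at z 0.2127 m (expected 0.213) and 22 N. The pictures show it back up.
- **Lever:** pushed over and down to its stop, where it held at 22.6 N with the bar top at z 0.211 m (expected 0.212). After I let go, the bar still lay where angle 0 puts it, to within about 3 pixels in both cameras.
- **Large button:** pressed to its hard stop at tip z 0.2126 m with 23.5 N, after the lever was closed. The pictures show it back up.
- **Left alone:** the small button was not touched. The cup, tin, jar, capsule and look-alike cups appear unmoved between the first and last pictures. The arm ended clear of everything.

**Disagreements:** in the side view my fitted pose was off by 1 to 3 pixels vertically, which is about the calibration error. One move call was refused because rows need all seven values, and nothing moved then.

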